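File the throttle pistons on the drain plate and run it out over the drip tray

TASK

Push the two loose throttle pistons one by one, upright, into the channel between the plate's rails, so that all three pistons stand in single file closed up to the stop at the plate's front. Only then slide the plate straight out along its stand (do not lift it) over the drip tray until its front edge is level with the gauge's pointer, without touching the gauge; it overbalances on the way, so hold its rear end and finish while still holding it there level, resting on the stand, with the pistons standing in their file. Disturb nothing else on the bench.

Things in the scene. Friction and masses are not known exactly. Their poses are not given: they have to be found in the camera images.
- stand: fixed wooden stand, top 200 (x) by 150 (y), 70 high; origin at the centre of its underside, on the bench. Its +x axis is the way the plate is to be slid out (roughly to the robot's left); its y axis points roughly towards the robot, z up. The edge over which the plate slides is at x = +100
- plate: loose aluminium drain plate lying on the stand, 340 (x) by 130 (y) by 5 thick, about 0.5 kg; origin at the centre of its underside, x towards its front (the way it is slid out, within 4 degrees of the stand's x at the start), z up. Its upper face is bare from x = -145 to -40. Out at the pointer with the pistons on it, it tips unless its rear is held down with up to about 8 N
- plate_front (a point): middle of the plate's front edge, on its upper face (plate x = +170, z = 5)
- plate_tab (a point): middle of the top of the upright steel tab at the plate's rear end, its handle: centred at plate x = -155, y = 0; 10 thick along x, 40 wide along y, standing 45 above the plate's upper face
- channel_mouth (a point): point on the plate's upper face at plate x = -10, y = 0, where the straight channel begins: two rails along x, 4 thick and 12 high above the plate, from here to the stop, 36 apart inside. Behind this point they flare out to about 60 apart at plate x = -37
- channel_stop (a point): point on the plate's upper face at plate x = +160, y = 0: foot of the inner face of the cross stop, 12 high, that closes the channel's front end
- piston0: throttle piston: plain aluminium cylinder with a thin dark ring near its foot, 30 in diameter and 50 tall, with a 20 diameter, 6 high boss on top, about 90 g; origin at the centre of its underside. Starts upright on the plate's bare rear area, on the side towards the robot (plate y about +38)
- piston1: throttle piston: plain aluminium cylinder with a thin dark ring near its foot, 30 in diameter and 50 tall, with a 20 diameter, 6 high boss on top, about 90 g; origin at the centre of its underside. Starts upright on the plate's bare rear area, on the side away from the robot (plate y about -38)
- piston2: throttle piston: plain aluminium cylinder with a thin dark ring near its foot, 30 in diameter and 50 tall, with a 20 diameter, 6 high boss on top, about 90 g; origin at the centre of its underside. Starts upright already in the channel, anywhere along its front half, and may have to be pushed up to the stop by the others
- mark (a point): tip of the gauge's pointer, 75 above the bench, a horizontal steel needle that points towards the plate's path from the side away from the robot, about 20 clear of the plate's side edge; its axes are those of the stand. The plate's front edge must come level with it along the stand's x
- gauge: fixed pointer gauge: a post 110 high on a 50 by 50 base, standing 80 from the pointer's tip on the side away from the robot; origin on the bench below the pointer's tip, axes as the stand's
- drip_tray: fixed open steel tray, 200 by 200 by 30 high, walls 4 thick, on the bench in front of the stand's edge, under where the plate will overhang; origin at the centre of its underside
- screwdriver: bystander, loose: a screwdriver lying on the bench beside the stand, on the robot's side; leave it alone. Origin at its underside
- float_bowl: bystander, loose: a small brass bowl, 56 across and 32 high, on the bench behind the stand; leave it alone. Origin at its underside
- clamp_ring: bystander, loose: a steel ring, 44 across and 12 high, lying in the drip tray; leave it alone. Origin at its underside
- socket: bystander, loose: a steel socket, 26 across and 35 high, on the bench under the plate's rear end; leave it alone. Origin at its underside
- cleaner_can: bystander, loose: a can, 66 across and 160 high, on the right of the bench; leave it alone. Origin at its underside
- jet_jar: bystander, loose: a glass jar, 60 across and 70 high, on the right of the bench, farther from the robot; leave it alone. Origin at its underside
- wrench: bystander, loose: a wrench lying on the right of the bench; leave it alone. Origin at its underside
Not all that is in view belongs to the job. What is shaped like the piston0 but orange is not meant.

How it is judged:
On the way:
1. all three pistons stand in single file in the channel, closed up to the front stop, before the plate is run out (x of each of piston0, piston1, piston2 in the frame of plate above 0.068 m and y of piston0 in the frame of plate between -0.007 and 0.007 m and z of piston0 in the frame of plate between 0.001 and 0.01 m and angle between each of piston0, piston1, piston2's own z axis and vertical below 0.12 rad and y of piston1 in the frame of plate between -0.007 and 0.007 m and z of piston1 in the frame of plate between 0.001 and 0.01 m and y of piston2 in the frame of plate between -0.007 and 0.007 m and z of piston2 in the frame of plate between 0.001 and 0.01 m and x of plate in the frame of stand below 0.05 m), for 0.2 s.
At the end, for the whole second after the job is handed in: Held by the fingers (over 1 N), the plate rests on the stand, level within 0.05 rad, straight within 0.12 rad and 30 mm, still, front edge within 6 mm of the pointer, touching neither gauge nor tray; the three pistons stand upright in the channel, centres beyond plate x = 68 mm (x of plate_front in the frame of gauge between -0.006 and 0.006 m and y of plate in the frame of stand between -0.03 and 0.03 m and z of plate in the frame of stand between 0.062 and 0.078 m and angle between the x axis of plate and the x axis of stand, either way round below 0.12 rad and angle between plate's own z axis and vertical below 0.05 rad and contact force between the fingers and plate above 1 N and contact force between plate and stand above 0.5 N and contact force between plate and gauge below 0.2 N and contact force between plate and drip_tray below 0.2 N and linear speed of plate below 0.02 m/s and x of each of piston0, piston1, piston2 in the frame of plate above 0.068 m and y of piston0 in the frame of plate between -0.007 and 0.007 m and z of piston0 in the frame of plate between 0.001 and 0.01 m and angle between each of piston0, piston1, piston2's own z axis and vertical below 0.12 rad and y of piston1 in the frame of plate between -0.007 and 0.007 m and z of piston1 in the frame of plate between 0.001 and 0.01 m and y of piston2 in the frame of plate between -0.007 and 0.007 m and z of piston2 in the frame of plate between 0.001 and 0.01 m); the arm keeps its last pose, push and grip.
It fails at once if the plate tips or is lifted off the stand (angle between plate's own z axis and vertical above 0.12 rad or z of plate in the frame of stand above 0.095 m).
It fails at once if a piston is tipped over (angle between any of piston0, piston1, piston2's own z axis and vertical above 0.6 rad).
It fails at once if the gauge is touched by the arm or the plate (contact force between any of the arm, the fingers, plate and gauge above 1 N).
It fails at once if a bystander is moved by more than 30 mm (distance of any of screwdriver, float_bowl, clamp_ring, socket, cleaner_can, jet_jar, wrench from where it was at the start of the episode above 0.03 m).
It also fails if it takes over 54 s, if anything falls off the work surface, if the arm or the gripper's body presses on something with over 40 N, if the wrist force passes 120 N, or if a joint passes its speed limit or range.

ROBOT

A 7-joint arm with a two-finger parallel gripper is mounted at the origin on the work surface. World frame = base frame: x ahead of the robot, y to its left, z up, the work surface at z = 0. Lengths are in m, angles in rad, forces in N, time in s.
With the tool pointing down it reaches from about 0.4 to 0.9 m from the base axis. Payload 5.6 kg.
Tool frame: the origin (TCP) lies midway between the tips of the shut fingers; the grasp point (between the pads) lies env.tcp_to_grasp behind it (env.tcp_to_grasp is the distance from the TCP to the grasp point, in m); z points along the fingers, y is the direction in which the jaws open and shut (so a half turn about z gives the same grasp; the last joint's range is limited). The gripper opens to 92 mm and grips with 3 to 60 N. Pads are 20 mm wide; open, the fingers measure 128 mm over their backs; the gripper's body (75 mm by 189 mm) begins 69 mm behind the grasp point.
Start: joints at [1.138, 0.468, -0.012, 1.603, 0.006, 1.071, -0.056], TCP at [0.247, -0.601, 0.215] pointing down, gripper open.
Joint ranges: [-2.53, 2.53], [-0.31, 2.02], [-1.57, 1.55], [0.28, 2.44], [-1.29, 4.43], [0.15, 1.84], [-2.92, 2.92]. Speed limits (rad/s): [2.57, 2.57, 3.14, 3.14, 3.14, 3.14, 3.14].

INTERFACE

Orientations are given as a unit quaternion [x, y, z, w].
In Python, from rig import sense, viewer, workorder, finder, env gives the robot as it stands.
- The arm moves only by the tool servo_tool, never from a script. Its argument "series" is a list of rows, each a list of 3 entries, a list of its own where there are three numbers: the turn, a rotation vector about the tool's x, y, z in rad, then the shift along the tool's x, y, z in cm, then the closure in counts, from 0 (fully open) to 255 (shut). In form: [[[wx, wy, wz], [dx, dy, dz], hand], ...]. A call has 1 to 20 rows; each row is the pose to reach, as a shift and turn from the pose commanded when the call began, along the tool's axes at that moment; what a row does not reach only later rows make up. A row lasts 1/12 s, in which the tool goes at most 41.7 mm and 7.16 degrees, less where a joint would pass 70% of its speed; a pose out of reach is approached as far as the arm can. A call with a gripper value outside its range is refused whole. The fingers move at their own pace and stop on an object; the grip force is fixed at half the most. Time passes only in rows, so rows that repeat a pose let the fingers close. It gives the time, the measured TCP pose, the force and the opening at its end, in the units of the state.
- sense(): the state, without advancing time (a new reading comes with each control period).
- viewer.capture(name): name is "side" or "top"; returns (picture, depth): 480x640x3 uint8, red, green, blue; 480x640 float32, m along the optical axis (not along the pixel's ray), 0 where there is no reading.
- viewer.camera_model(name): a dict with "camera_matrix" (3x3 intrinsics, pixels), "cam_to_world" (4x4, takes a point from camera to world coordinates). Camera axes: x right, y up, looking along -z (the intrinsics and any distortion apply to the point x, -y, -z); pixel columns grow to the right and rows downward; lengths in m; the calibration is good to about 2 mm. A picture is of the moment at which its call begins. camera_model takes no time and is no camera call.
- workorder.sign_off(): hands the job in, once; it reports no verdict.
Trained networks look in the newest picture that a camera, given by its name, has taken for a name from the list of things; names that differ only in an ending like _2 or _b are one class to them, and where a whole thing is asked for, a point or a joint stands for the part that bears it (a point fixed in the world has none). Each returns a list of dicts, best first, with "score" (0 to 1); they miss things now and then, are a little off and sometimes report something else, mostly with a low value. They report only what shows in the picture. A call takes as long as a camera call. They do not tell look-alikes from the thing itself.
- finder.spot_in(camera, query): "point" ([x, y, z] in m, in world coordinates, good to about 4 mm: the middle of the surface that is visible of it).
- finder.mark_of(camera, query): "point" ([x, y, z] in m, in world coordinates, good to about 4 mm: a listed point, or the origin of a listed thing).
The state is a dict: "time": time; "joint_positions": joint angles; "dq": joint speeds; "joint_efforts": joint torques, N m; "ee_pos": TCP position; "tool_rot": TCP orientation; "wrist_force": force on the tool from outside, world axes, zero at the start; "torque": the same for the moment, N m; "width": finger opening in m.
Only numpy, scipy, OpenCV 4.12 (cv2) and the standard library are available. Lean on these libraries where they do the work, as an engineer would, in place of code of your own. Each camera call takes 0.05 s, during which the arm holds its last target. There are 200 camera calls.

## Working session

There is one attempt and no reset: what is moved stays moved. The work goes in short steps, Python scripts to look and compute and a tool call to move; the robot and the scene stay as the last step left them, time stands still between calls to the robot, and variables do not carry over. Pictures are saved under pics/ and viewed, about 8 in all and at most 12, crops included, and the job is handed in when it is done.

Besides the shell and the picture viewer there is one more tool, called after "Emit:" in YAML: its name, and indented under it one key for each argument. servo_tool: Moves the arm, as the interface text tells. Its arguments: {"type":"object","properties":{"series":{"type":"array"}},"required":["series"]}

```bash
mkdir -p pics; cat > h.py <<'E'
import numpy as np, cv2
from rig import sense, viewer, workorder, finder, env
from scipy.spatial.transform import Rotation as R
def snap(c,name=None):
    im,d=viewer.capture(c)
    if name: cv2.imwrite('pics/'+name,cv2.cvtColor(im,cv2.COLOR_RGB2BGR))
    return im,d
def cloud(c,d):
    m=viewer.camera_model(c);K=np.array(m['camera_matrix']);T=np.array(m['cam_to_world'])
    v,u=np.mgrid[:480,:640]
    P=np.stack([(u-K[0,2])/K[0,0]*d,-(v-K[1,2])/K[1,1]*d,-d],-1)
    return P@T[:3,:3].T+T[:3,3]
E
python3 - <<'E'
from h import *
s=sense();print(s['time'],s['ee_pos'],s['tool_rot'],s['wrist_force'],s['width'],env.tcp_to_grasp)
a,_=snap('top','top0.png');b,_=snap('side','side0.png')
for c in('top','side'):
  print(c,np.round(viewer.camera_model(c)['cam_to_world'],3).tolist(), viewer.camera_model(c)['camera_matrix'])
  for q in['stand','plate','plate_front','plate_tab','channel_mouth','channel_stop','piston0','mark','gauge','drip_tray','socket']:
    print(c,q,[(np.round(r['point'],3).tolist(),round(r['score'],2)) for r in finder.mark_of(c,q)][:5])
E
```

```text
0.0 [ 0.24674249 -0.60072227  0.21365294] [ 9.81066222e-01  1.93670630e-01 -2.36632650e-04 -8.35752019e-04] [-0.73787533 -0.62308147  0.04667465] 0.09187092839690385 0.0187
top [[0.013, 0.985, -0.172, 0.339], [-1.0, 0.009, -0.022, -0.108], [-0.02, 0.172, 0.985, 1.35], [0.0, 0.0, 0.0, 1.0]] [[453.62558631   0.         317.65293634]
 [  0.         453.62558631 236.6893559 ]
 [  0.           0.           1.        ]]
top stand []
top plate [([0.532, -0.033, 0.068], 0.68)]
top plate_front [([0.541, 0.14, 0.08], 0.57), ([0.523, -0.188, 0.122], 0.18)]
top plate_tab [([0.524, -0.19, 0.122], 0.95)]
top channel_mouth [([0.53, -0.045, 0.076], 0.7)]
top channel_stop [([0.546, 0.124, 0.078], 0.72), ([0.567, -0.11, 0.076], 0.35)]
top piston0 [([0.401, -0.189, -0.001], 0.67), ([0.45, -0.259, 0.001], 0.61), ([0.404, -0.114, -0.004], 0.59), ([0.486, -0.096, 0.074], 0.46), ([0.57, -0.108, 0.077], 0.45)]
top mark [([0.626, 0.299, 0.075], 0.69)]
top gauge []
top drip_tray [([0.538, 0.228, 0.001], 0.66), ([0.671, -0.36, -0.002], 0.56)]
top socket [([0.67, -0.359, -0.0], 0.28)]
side [[-0.981, 0.147, -0.1
[... 248 characters left out ...]
([0.533, -0.033, 0.068], 0.72)]
side plate_front [([0.539, 0.135, 0.073], 0.86)]
side plate_tab [([0.517, -0.188, 0.116], 0.58)]
side channel_mouth [([0.531, -0.044, 0.077], 0.9)]
side channel_stop [([0.541, 0.128, 0.068], 0.63)]
side piston0 [([0.567, -0.107, 0.077], 0.89), ([0.484, -0.099, 0.071], 0.87), ([0.4, -0.191, 0.001], 0.72), ([0.404, -0.113, 0.002], 0.65), ([0.538, 0.043, 0.073], 0.63)]
side mark [([0.627, 0.302, 0.073], 0.9), ([0.533, 0.043, 0.074], 0.36), ([0.518, -0.19, 0.116], 0.16)]
side gauge [([0.521, 0.258, 0.008], 0.58), ([0.539, 0.137, 0.075], 0.47)]
side drip_tray [([0.537, 0.231, 0.004], 0.63)]
side socket [([0.531, -0.045, 0.074], 0.51), ([0.519, -0.19, 0.115], 0.44)]
```

View pics/top0.png

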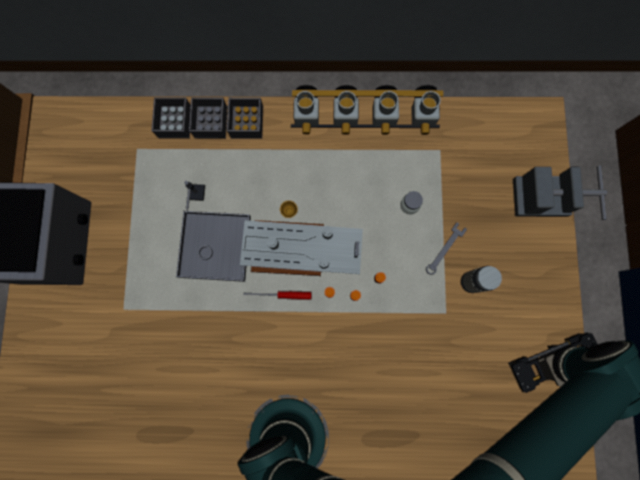

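View pics/side0.png

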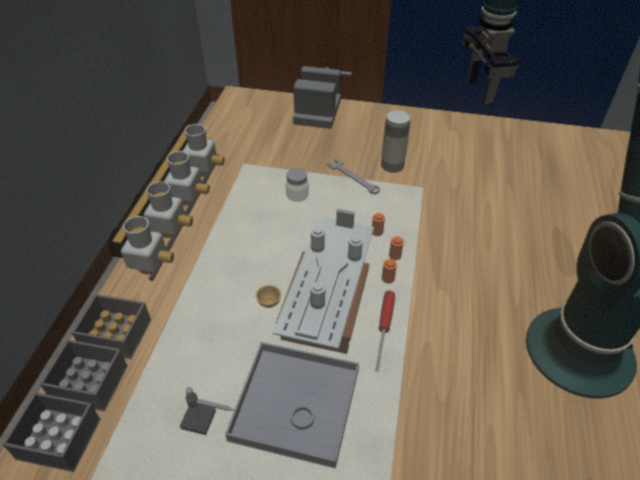

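The top view shows the plate at about (245–361, 222–273), loose pistons at (327,235) and (323,265), piston2 at (273,244), the needle tip at (186,212), and three orange look-alikes on the bench near the robot. The side view agrees. Next I'll get the exact poses from depth.

```bash
cat >> h.py <<'E'
def clusters(P,lo,hi,box=(0.44,0.64,-0.25,0.34)):
    m=(P[...,2]>lo)&(P[...,2]<hi)&(P[...,0]>box[0])&(P[...,0]<box[1])&(P[...,1]>box[2])&(P[...,1]<box[3])
    n,l,st,_=cv2.connectedComponentsWithStats(m.astype(np.uint8),connectivity=8)
    for i in range(1,n):
        if st[i,4]>=12:
            Q=P[l==i];a=Q.min(0);b=Q.max(0);print('  n',st[i,4],'mid',np.round((a+b)/2,4),'size',np.round((b-a)*1e3,1),'mean',np.round(Q.mean(0),4))
E
python3 - <<'E'
from h import *
for c in('top','side'):
  im,d=snap(c);P=cloud(c,d);hsv=cv2.cvtColor(im,cv2.COLOR_RGB2HSV)
  print(c);clusters(P,.1,.16)
  m=(P[...,2]>.066)&(P[...,2]<.082)&(P[...,0]>.44)&(P[...,0]<.62)&(P[...,1]>-.25)&(P[...,1]<.2)
  for nm,mm in(('plate',m&(hsv[...,1]<70)),('stand',m&(hsv[...,1]>90))):
    Q=P[mm];print(nm,len(Q),cv2.minAreaRect(Q[:,:2].astype(np.float32)),np.median(Q[:,2]))
    if nm=='stand':
      for s in(Q[:,0]<.51,Q[:,0]>.57):
        q=Q[s]
        if len(q)>20: print('  side',len(q),np.polyfit(q[:,1],q[:,0],1),q.min(0),q.max(0),np.hypot(1,0))
  m=(P[...,2]>.02)&(P[...,2]<.04)&(P[...,0]>.4)&(P[...,0]<.66)&(P[...,1]>.09)&(P[...,1]<.36)
  Q=P[m];print('tray',len(Q),cv2.minAreaRect(Q[:,:2].astype(np.float32)))
  m=(P[...,2]>.06)&(P[...,2]<.09)&(P[...,0]>.6)&(P[...,0]<.7)&(P[...,1]>.25)&(P[...,1]<.35)
  Q=P[m];print('needle',len(Q),Q.min(0) if len(Q) else 0,np.round(Q[np.argsort(Q[:,0])[::max(1,len(Q)//6)]],3).tolist())
E
```

```text
top
  n 108 mid [ 0.5684 -0.1057  0.12  ] size [28.8 27.7 36. ] mean [ 0.5674 -0.1056  0.1264]
  n 108 mid [0.5378 0.0463 0.1184] size [29.8 30.5 32.2] mean [0.5363 0.0451 0.1258]
  n 63 mid [ 0.5229 -0.186   0.1125] size [40.4 10.6 23.1] mean [ 0.5215 -0.1863  0.1182]
  n 106 mid [ 0.4852 -0.0956  0.1201] size [29.6 27.3 34.6] mean [ 0.4843 -0.0959  0.1267]
plate 4811 ((0.5290181040763855, -0.031603023409843445), (0.34198009967803955, 0.1507568359375), 87.14776611328125) 0.07548913660318979
stand 273 ((0.5227856040000916, 0.013069137930870056), (0.14719025790691376, 0.19585256278514862), 1.8567428588867188) 0.0706259519389858
  side 271 [0.05594815 0.4620357 ] [ 0.45230714 -0.08700737  0.06604886] [0.47335873 0.10925266 0.07691384] 1.0
tray 427 ((0.5416891574859619, 0.23297759890556335), (0.2021346241235733, 0.20068363845348358), 87.1701431274414)
needle 63 [0.63075511 0.29364181 0.07273316] [[0.631, 0.304, 0.073], [0.647, 0.302, 0.081], [0.656, 0.304, 0.078], [0.667, 0.298, 0.083], [0.677, 0.299, 0.079], [0.687, 0.298, 0.077], [0.698, 0.298, 0.079]]
side
  n 165 mid [ 0.5196 -0.187
[... 337 characters left out ...]
6527 ((0.5260900259017944, -0.03369505703449249), (0.3463095426559448, 0.15034644305706024), 87.18699645996094) 0.07422262532744162
stand 370 ((0.460236132144928, 0.012517444789409637), (0.1949036419391632, 0.012257104739546776), 87.27884674072266) 0.06928875425594333
  side 370 [0.05646817 0.4589843 ] [ 0.45074843 -0.08485491  0.06605289] [0.47058746 0.109739   0.07385064] 1.0
tray 1448 ((0.5384240746498108, 0.2109316885471344), (0.24382305145263672, 0.20076487958431244), 87.24639892578125)
needle 195 [0.63079398 0.29289251 0.06560321] [[0.631, 0.3, 0.074], [0.647, 0.298, 0.078], [0.659, 0.302, 0.077], [0.671, 0.303, 0.078], [0.682, 0.302, 0.075], [0.694, 0.299, 0.076], [0.7, 0.304, 0.066]]
```

```bash
cat >> h.py <<'E'
def go(*targets):
    """targets (x,y,z,theta_deg): tool-down with tool x at theta; prints turn (rad) and shift (cm)"""
    s=sense();R0=R.from_quat(s['tool_rot'])
    print('t',round(s['time'],2),'pos',np.round(s['ee_pos'],4),'th',np.round(np.degrees(np.arctan2(*R0.as_matrix()[[1,0],[0,0]])),2),'F',np.round(s['wrist_force'],1),'w',round(s['width'],4))
    for x,y,z,th in targets:
        t=np.radians(th);Rt=R.from_matrix(np.array([[np.cos(t),np.sin(t),0],[np.sin(t),-np.cos(t),0],[0,0,-1]]))
        print('  turn',np.round((R0.inv()*Rt).as_rotvec(),4).tolist(),'shift',np.round(R0.inv().apply(np.array([x,y,z])-s['ee_pos'])*100,2).tolist())
E
python3 -c "
from h import *
go((.567,-.106,.2,86.5),(.567,-.106,.092,86.5))"
```

```text
t 1.3 pos [ 0.247  -0.6012  0.2146] th 22.33 F [-0.6 -0.1  0.5] w 0.0923
  turn [-0.0, 0.0, -1.1199] shift [48.42, -33.65, 1.46]
  turn [-0.0, 0.0, -1.1199] shift [48.42, -33.65, 12.26]
```

Emit:
servo_tool:
  series:
    - [[0, 0, -1.12], [48.4, -33.65, 1.5], 89]
    - [[0, 0, -1.12], [48.4, -33.65, 1.5], 89]
    - [[0, 0, -1.12], [48.4, -33.65, 1.5], 89]
    - [[0, 0, -1.12], [48.4, -33.65, 1.5], 89]
    - [[0, 0, -1.12], [48.4, -33.65, 1.5], 89]
    - [[0, 0, -1.12], [48.4, -33.65, 1.5], 89]
    - [[0, 0, -1.12], [48.4, -33.65, 1.5], 89]
    - [[0, 0, -1.12], [48.4, -33.65, 1.5], 89]
    - [[0, 0, -1.12], [48.4, -33.65, 1.5], 89]
    - [[0, 0, -1.12], [48.4, -33.65, 1.5], 89]
    - [[0, 0, -1.12], [48.4, -33.65, 1.5], 89]
    - [[0, 0, -1.12], [48.4, -33.65, 1.5], 89]
    - [[0, 0, -1.12], [48.4, -33.65, 1.5], 89]
    - [[0, 0, -1.12], [48.4, -33.65, 1.5], 89]
    - [[0, 0, -1.12], [48.4, -33.65, 1.5], 89]
    - [[0, 0, -1.12], [48.4, -33.65, 1.5], 89]
    - [[0, 0, -1.12], [48.4, -33.65, 1.5], 89]
    - [[0, 0, -1.12], [48.4, -33.65, 1.5], 89]

```text
time: 2.8
ee_pos: [0.566, -0.1082, 0.1994]
tool_rot: [0.729, 0.684, -0.001, 0.0]
wrist_force: [0.7, -0.3, -0.1]
width: 0.0596
```

```bash
python3 -c "
from h import *
go((.567,-.106,.2,86.5),(.567,-.106,.092,86.5))
_,d=snap('side','side1.png');P=cloud('side',d);clusters(P,.1,.16)"
```

```text
t 2.8 pos [ 0.566  -0.1082  0.1994] th 86.36 F [ 0.7 -0.3 -0.1] w 0.0596
  turn [-0.0008, 0.0012, -0.0025] shift [0.23, 0.09, -0.06]
  turn [-0.0008, 0.0012, -0.0025] shift [0.24, 0.09, 10.74]
  n 164 mid [ 0.5198 -0.1862  0.1123] size [39.5 16.9 24.5] mean [ 0.5188 -0.1847  0.1125]
  n 212 mid [ 0.5661 -0.1041  0.1176] size [29.3 29.9 32.8] mean [ 0.5651 -0.1003  0.1203]
  n 228 mid [ 0.4827 -0.0944  0.1174] size [29.7 29.1 34.5] mean [ 0.4824 -0.0907  0.1199]
  n 256 mid [0.5351 0.0479 0.1174] size [29.4 29.5 34.7] mean [0.5343 0.0518 0.1208]
```

View pics/side1.png

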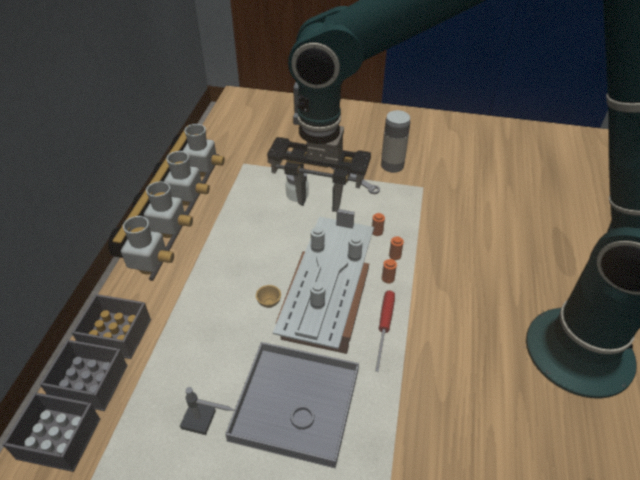

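The side view shows the open jaws above piston1 at (317,240), with piston0 at (355,248) clear of them. I'll descend and grip.

Emit:
servo_tool:
  series:
    - [[0, 0, 0], [0.2, 0.1, 3], 89]
    - [[0, 0, 0], [0.2, 0.1, 6], 89]
    - [[0, 0, 0], [0.2, 0.1, 8.5], 89]
    - [[0, 0, 0], [0.2, 0.1, 10.2], 89]
    - [[0, 0, 0], [0.2, 0.1, 10.7], 89]
    - [[0, 0, 0], [0.2, 0.1, 10.7], 89]
    - [[0, 0, 0], [0.2, 0.1, 10.7], 160]
    - [[0, 0, 0], [0.2, 0.1, 10.7], 180]
    - [[0, 0, 0], [0.2, 0.1, 10.7], 180]
    - [[0, 0, 0], [0.2, 0.1, 10.7], 180]
    - [[0, 0, 0], [0.2, 0.1, 10.7], 180]
    - [[0, 0, 0], [0.2, 0.1, 10.7], 180]

```text
time: 3.85
ee_pos: [0.5684, -0.1043, 0.0934]
tool_rot: [0.728, 0.685, 0.0, 0.001]
wrist_force: [-0.2, -0.3, 3.6]
width: 0.0297
```

```bash
python3 -c "
from h import *
go((.545,-.08,.092,86.5),(.5305,-.045,.092,86.5),(.5325,-.01,.092,86.5),(.5352,.035,.092,86.5))
_,d=snap('top');P=cloud('top',d);clusters(P,.1,.135)"
```

```text
t 3.85 pos [ 0.5684 -0.1043  0.0934] th 86.5 F [-0.2 -0.3  3.6] w 0.0297
  turn [0.0013, 0.0005, 0.0001] shift [2.28, -2.49, 0.14]
  turn [0.0013, 0.0005, 0.0001] shift [5.69, -4.15, 0.14]
  turn [0.0013, 0.0005, 0.0001] shift [9.19, -4.16, 0.13]
  turn [0.0013, 0.0005, 0.0001] shift [13.7, -4.17, 0.13]
  n 105 mid [0.5386 0.0466 0.1187] size [30.9 29.7 31.3] mean [0.5365 0.045  0.1258]
  n 51 mid [ 0.5227 -0.1869  0.1152] size [39.7  8.6 19.9] mean [ 0.5244 -0.187   0.1199]
```

Emit:
servo_tool:
  series:
    - [[0, 0, 0], [0.3, -0.3, -0.05], 180]
    - [[0, 0, 0], [0.9, -1.0, -0.05], 180]
    - [[0, 0, 0], [1.6, -1.8, -0.05], 180]
    - [[0, 0, 0], [2.3, -2.5, -0.05], 180]
    - [[0, 0, 0], [3.1, -3.0, -0.05], 180]
    - [[0, 0, 0], [4.0, -3.5, -0.05], 180]
    - [[0, 0, 0], [4.9, -3.9, -0.05], 180]
    - [[0, 0, 0], [5.7, -4.1, -0.05], 180]
    - [[0, 0, 0], [6.5, -4.15, -0.05], 180]
    - [[0, 0, 0], [7.4, -4.15, -0.05], 180]
    - [[0, 0, 0], [8.3, -4.15, -0.05], 180]
    - [[0, 0, 0], [9.2, -4.15, -0.05], 180]
    - [[0, 0, 0], [9.2, -4.15, -0.05], 180]

```text
time: 4.98
ee_pos: [0.5315, -0.0078, 0.0934]
tool_rot: [0.728, 0.686, -0.0, -0.0]
wrist_force: [-0.4, 0.6, 6.5]
width: 0.0292
```

```bash
python3 -c "
from h import *
_,d=snap('side','side2.png');P=cloud('side',d);clusters(P,.1,.135)
go()
for q in('plate_front','channel_stop'):print(q,[(np.round(r['point'],3).tolist(),round(r['score'],2)) for r in finder.mark_of('side',q)][:2])
im=cv2.imread('pics/side2.png');cv2.imwrite('pics/side2c.png',cv2.resize(im[190:360,230:430],None,fx=3.5,fy=3.5))"
```

```text
n 32 mid [ 0.5035 -0.1859  0.1111] size [ 7.3 12.6 21.4] mean [ 0.5034 -0.184   0.1126]
  n 17 mid [ 0.4819 -0.0998  0.1315] size [13.3  8.7  5.9] mean [ 0.4817 -0.1003  0.1309]
  n 13 mid [ 0.4834 -0.0873  0.1239] size [12.7  3.7  5. ] mean [ 0.4832 -0.0878  0.1245]
  n 13 mid [ 0.4855 -0.0832  0.106 ] size [15.6  9.3  9.9] mean [ 0.4848 -0.0837  0.1036]
  n 404 mid [ 0.53   -0.0081  0.1176] size [59.7 30.2 34.7] mean [ 0.53   -0.0017  0.1198]
  n 257 mid [0.5353 0.0467 0.1174] size [29.2 31.9 34.6] mean [0.5342 0.0518 0.1207]
t 5.03 pos [ 0.5315 -0.0078  0.0934] th 86.61 F [-0.2 -0.8  7.7] w 0.0297
plate_front [([0.538, 0.137, 0.075], 0.92)]
channel_stop [([0.542, 0.127, 0.07], 0.67)]
```

View pics/side2c.png

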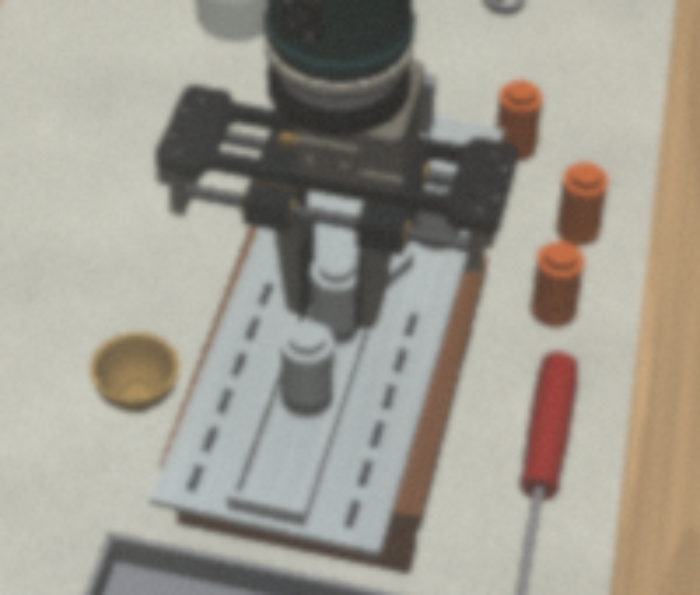

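Piston1 is gripped upright inside the channel, behind piston2 (crop 305,370). The tool is pressing down a little (about 7 N), so I'll ease up slightly and push on towards the stop.

Emit:
servo_tool:
  series:
    - [[0, 0, 0], [0.1, 0, -0.12], 180]
    - [[0, 0, 0], [0.7, 0, -0.12], 180]
    - [[0, 0, 0], [1.3, 0, -0.12], 180]
    - [[0, 0, 0], [1.9, 0, -0.12], 180]
    - [[0, 0, 0], [2.5, 0, -0.12], 180]
    - [[0, 0, 0], [3.1, 0, -0.12], 180]
    - [[0, 0, 0], [3.7, 0, -0.12], 180]
    - [[0, 0, 0], [4.3, 0, -0.12], 180]
    - [[0, 0, 0], [4.9, 0, -0.12], 180]
    - [[0, 0, 0], [5.5, 0, -0.12], 180]
    - [[0, 0, 0], [6.1, 0, -0.12], 180]
    - [[0, 0, 0], [6.7, 0, -0.12], 180]
    - [[0, 0, 0], [7.3, 0, -0.12], 180]
    - [[0, 0, 0], [7.9, 0, -0.12], 180]
    - [[0, 0, 0], [8.3, 0, -0.12], 180]
    - [[0, 0, 0], [8.3, 0, -0.12], 180]

```text
time: 6.47
ee_pos: [0.5372, 0.0744, 0.0943]
tool_rot: [0.728, 0.686, 0.0, -0.0]
wrist_force: [-0.1, -0.1, -1.0]
width: 0.0295
```

```bash
python3 -c "
from h import *
_,d=snap('side');P=cloud('side',d);clusters(P,.1,.135)
go()
for q in('plate_front','channel_stop'):print(q,[(np.round(r['point'],3).tolist(),round(r['score'],2)) for r in finder.mark_of('side',q)][:2])"
```

```text
n 159 mid [ 0.5198 -0.1869  0.1115] size [39.8 17.8 22.9] mean [ 0.5195 -0.185   0.1127]
  n 228 mid [ 0.4826 -0.0939  0.117 ] size [29.4 30.  33. ] mean [ 0.4822 -0.0906  0.1198]
  n 628 mid [0.5355 0.0873 0.1175] size [59.2 60.7 34.8] mean [0.5365 0.0919 0.1217]
t 6.52 pos [0.5373 0.0737 0.0943] th 86.55 F [-0.1 -0.2 -1.3] w 0.0299
plate_front [([0.539, 0.137, 0.074], 0.73), ([0.649, 0.009, 0.0], 0.33)]
channel_stop [([0.54, 0.126, 0.074], 0.68)]
```

Emit:
servo_tool:
  series:
    - [[0, 0, 0], [0, 0, 0], 89]
    - [[0, 0, 0], [0, 0, 0], 89]
    - [[0, 0, 0], [0, 0, 0], 89]
    - [[0, 0, 0], [0, 0, -2.5], 89]
    - [[0, 0, 0], [0, 0, -5.5], 89]
    - [[0, 0, 0], [0, 0, -6.5], 89]
    - [[0, 0, 0], [-4, -1, -6.5], 89]
    - [[0, 0, 0], [-8, -2, -6.5], 89]
    - [[0, 0, 0], [-12, -3, -6.5], 89]
    - [[0, 0, 0], [-15, -3.8, -6.5], 89]
    - [[0, 0, 0], [-17.2, -4.3, -6.5], 89]
    - [[0, 0, 0], [-17.2, -4.3, -6.5], 89]
    - [[0, 0, 0], [-17.2, -4.3, -6.5], 89]

```text
time: 7.7
ee_pos: [0.4834, -0.0974, 0.1592]
tool_rot: [0.73, 0.684, -0.0, 0.0]
wrist_force: [0.6, 0.9, -0.1]
width: 0.0595
```

```bash
python3 -c "
from h import *
go((.484,-.096,.0945,86.5))
_,d=snap('side');P=cloud('side',d);clusters(P,.1,.135)
"
```

```text
t 7.7 pos [ 0.4834 -0.0974  0.1592] th 86.31 F [ 0.6  0.9 -0.1] w 0.0595
  turn [0.0001, 0.0003, -0.0034] shift [0.14, 0.05, 6.47]
  n 93 mid [ 0.5109 -0.1857  0.1116] size [22.4 15.9 22.4] mean [ 0.5105 -0.1847  0.1126]
  n 229 mid [ 0.4827 -0.0943  0.1172] size [29.7 27.7 34.2] mean [ 0.4823 -0.0907  0.1198]
  n 497 mid [0.5379 0.087  0.1171] size [35.2 62.1 33.7] mean [0.5368 0.0927 0.1218]
```

Emit:
servo_tool:
  series:
    - [[0, 0, 0], [0.1, 0, 2.5], 89]
    - [[0, 0, 0], [0.1, 0, 4.8], 89]
    - [[0, 0, 0], [0.1, 0, 6.0], 89]
    - [[0, 0, 0], [0.1, 0, 6.45], 89]
    - [[0, 0, 0], [0.1, 0, 6.45], 89]
    - [[0, 0, 0], [0.1, 0, 6.45], 160]
    - [[0, 0, 0], [0.1, 0, 6.45], 180]
    - [[0, 0, 0], [0.1, 0, 6.45], 180]
    - [[0, 0, 0], [0.1, 0, 6.45], 180]
    - [[0, 0, 0], [0.1, 0, 6.45], 180]
    - [[0, 0, 0], [0.1, 0, 6.45], 180]

```text
time: 8.67
ee_pos: [0.4843, -0.0952, 0.0954]
tool_rot: [0.728, 0.685, 0.0, 0.001]
wrist_force: [-0.1, -0.1, 3.5]
width: 0.0293
```

```bash
python3 -c "
from h import *
go((.512,-.07,.0945,86.5),(.5305,-.045,.0945,86.5),(.5345,.02,.0945,86.5))
"
```

```text
t 8.67 pos [ 0.4843 -0.0952  0.0954] th 86.49 F [-0.1 -0.1  3.5] w 0.0293
  turn [0.0012, 0.0003, -0.0002] shift [2.68, 2.61, 0.09]
  turn [0.0012, 0.0003, -0.0002] shift [5.29, 4.3, 0.09]
  turn [0.0012, 0.0003, -0.0002] shift [11.8, 4.31, 0.09]
```

Emit:
servo_tool:
  series:
    - [[0, 0, 0], [0.1, 0.1, -0.12], 180]
    - [[0, 0, 0], [0.7, 0.7, -0.12], 180]
    - [[0, 0, 0], [1.4, 1.4, -0.12], 180]
    - [[0, 0, 0], [2.1, 2.1, -0.12], 180]
    - [[0, 0, 0], [2.7, 2.65, -0.12], 180]
    - [[0, 0, 0], [3.5, 3.3, -0.12], 180]
    - [[0, 0, 0], [4.4, 3.9, -0.12], 180]
    - [[0, 0, 0], [5.3, 4.25, -0.12], 180]
    - [[0, 0, 0], [6.2, 4.3, -0.12], 180]
    - [[0, 0, 0], [7.1, 4.3, -0.12], 180]
    - [[0, 0, 0], [8.0, 4.3, -0.12], 180]
    - [[0, 0, 0], [8.9, 4.3, -0.12], 180]
    - [[0, 0, 0], [9.8, 4.3, -0.12], 180]
    - [[0, 0, 0], [10.7, 4.3, -0.12], 180]
    - [[0, 0, 0], [11.8, 4.3, -0.12], 180]
    - [[0, 0, 0], [11.8, 4.3, -0.12], 180]

```text
time: 10.0
ee_pos: [0.5341, 0.0231, 0.0962]
tool_rot: [0.727, 0.686, 0.001, -0.0]
wrist_force: [0.3, 0.5, -1.4]
width: 0.0296
```

```bash
python3 -c "
from h import *
go()
for c in('side','top'):
  _,d=snap(c);P=cloud(c,d);clusters(P,.1,.135)
  for q in('plate_front','channel_stop'):print(q,[(np.round(r['point'],3).tolist(),round(r['score'],2)) for r in finder.mark_of(c,q)][:2])
"
```

```text
t 10.0 pos [0.5341 0.0231 0.0962] th 86.67 F [ 0.3  0.5 -1.4] w 0.0296
  n 83 mid [ 0.5112 -0.1841  0.1111] size [23.2 13.2 21.9] mean [ 0.5096 -0.1819  0.1136]
  n 405 mid [0.5329 0.0218 0.1174] size [59.8 30.6 34.8] mean [0.5328 0.0294 0.1199]
  n 490 mid [0.5393 0.0879 0.1173] size [34.9 65.1 34.1] mean [0.5384 0.0953 0.1221]
plate_front [([0.545, 0.14, 0.074], 0.81)]
channel_stop [([0.546, 0.131, 0.073], 0.7), ([0.519, 0.257, 0.01], 0.27)]
  n 13 mid [0.5416 0.1168 0.1202] size [17.7  7.  21.4] mean [0.5408 0.1165 0.1235]
  n 61 mid [ 0.5223 -0.1829  0.1156] size [40.4 10.9 27.2] mean [ 0.5207 -0.1833  0.1186]
plate_front [([0.543, 0.144, 0.079], 0.66)]
channel_stop [([0.545, 0.128, 0.078], 0.75), ([0.629, 0.303, 0.075], 0.61)]
```

Emit:
servo_tool:
  series:
    - [[0, 0, 0], [0.5, 0, 0], 180]
    - [[0, 0, 0], [1.0, 0.02, 0], 180]
    - [[0, 0, 0], [1.5, 0.03, 0], 180]
    - [[0, 0, 0], [1.9, 0.03, 0], 180]
    - [[0, 0, 0], [2.3, 0.04, 0], 180]
    - [[0, 0, 0], [2.6, 0.04, 0], 180]
    - [[0, 0, 0], [2.9, 0.05, 0], 180]
    - [[0, 0, 0], [3.1, 0.05, 0], 180]
    - [[0, 0, 0], [3.1, 0.05, 0], 180]

```text
time: 11.05
ee_pos: [0.5364, 0.0513, 0.096]
tool_rot: [0.728, 0.685, -0.0, 0.0]
wrist_force: [-0.3, 0.2, -0.6]
width: 0.0293
```

```bash
python3 -c "
from h import *
go()
for c in('side','top'):
  im,d=snap(c,c+'3.png');P=cloud(c,d);clusters(P,.1,.135)
  for q in('plate_front','channel_stop'):print(q,[(np.round(r['point'],3).tolist(),round(r['score'],2)) for r in finder.mark_of(c,q)][:2])
im=cv2.imread('pics/side3.png');cv2.imwrite('pics/side3c.png',cv2.resize(im[230:350,260:400],None,fx=5,fy=5))
"
```

```text
t 11.05 pos [0.5364 0.0513 0.096 ] th 86.51 F [-0.3  0.2 -0.6] w 0.0293
  n 128 mid [ 0.5163 -0.1845  0.112 ] size [33.7 16.6 22. ] mean [ 0.515  -0.1819  0.1135]
  n 836 mid [0.5349 0.0806 0.1175] size [59.8 91.8 35. ] mean [0.5368 0.0826 0.1221]
plate_front [([0.543, 0.14, 0.075], 0.74)]
channel_stop [([0.545, 0.13, 0.074], 0.81), ([0.444, -0.532, -0.0], 0.43)]
  n 60 mid [ 0.5223 -0.1829  0.1146] size [40.5 10.9 25.2] mean [ 0.5207 -0.1831  0.1194]
plate_front []
channel_stop []
```

View pics/side3c.png

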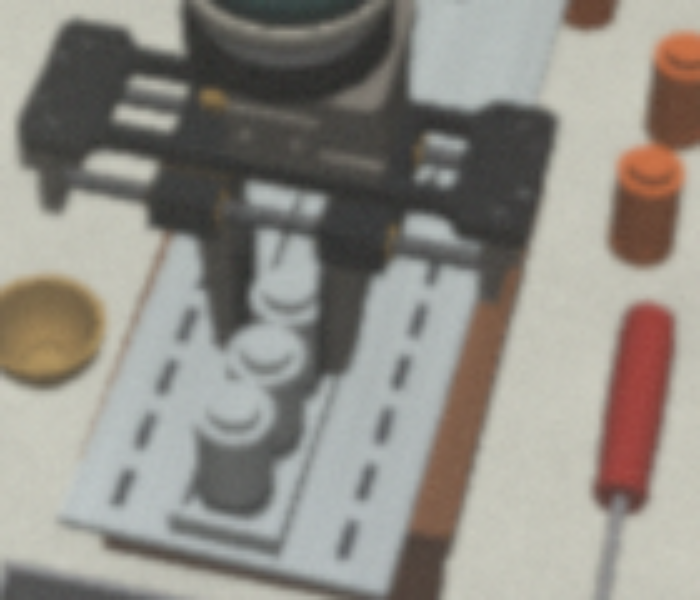

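The three pistons stand in file, with the front one a few mm short of the stop (crop 235,510). I'll push about 5 mm more.

Emit:
servo_tool:
  series:
    - [[0, 0, 0], [0.2, 0, 0], 180]
    - [[0, 0, 0], [0.35, 0, 0], 180]
    - [[0, 0, 0], [0.5, 0, 0], 180]
    - [[0, 0, 0], [0.5, 0, 0], 180]
    - [[0, 0, 0], [0.5, 0, 0], 180]

```text
time: 11.77
ee_pos: [0.5366, 0.0563, 0.0959]
tool_rot: [0.728, 0.685, 0.0, -0.0]
wrist_force: [0.5, -0.3, -0.4]
width: 0.0295
```

```bash
python3 -c "
from h import *
go()
im,d=snap('side');P=cloud('side',d);clusters(P,.1,.135)
for q in('plate_front','channel_stop'):print(q,[(np.round(r['point'],3).tolist(),round(r['score'],2)) for r in finder.mark_of('side',q)][:2])
"
```

```text
t 11.77 pos [0.5366 0.0563 0.0959] th 86.52 F [ 0.5 -0.3 -0.4] w 0.0295
  n 141 mid [ 0.5172 -0.1842  0.1114] size [35.2 17.1 22.5] mean [ 0.5164 -0.1821  0.1129]
  n 842 mid [0.5356 0.0858 0.1175] size [60.5 89.8 34.9] mean [0.5373 0.0875 0.122 ]
plate_front [([0.542, 0.136, 0.073], 0.77)]
channel_stop [([0.544, 0.13, 0.071], 0.97)]
```

Emit:
servo_tool:
  series:
    - [[0, 0, 0], [0, 0, 0.04], 180]
    - [[0, 0, 0], [0, 0, 0.04], 89]
    - [[0, 0, 0], [0, 0, 0.04], 89]
    - [[0, 0, 0], [0, 0, 0.04], 89]
    - [[0, 0, 0], [0, 0, -2.5], 89]
    - [[0, 0, 0], [0, 0, -5.5], 89]
    - [[0, 0, 0], [0, 0, -6.5], 89]
    - [[0, 0, 0], [-4, 0, -6.5], 89]
    - [[0, 0, 0.12], [-8, 0, -6.5], 89]
    - [[0, 0, 0.24], [-12, 0, -6.5], 89]
    - [[0, 0, 0.36], [-16, 0, -6.5], 89]
    - [[0, 0, 0.48], [-20, -0.1, -6.5], 89]
    - [[0, 0, 0.6], [-24, -0.1, -6.5], 89]
    - [[0, 0, 0.72], [-24, -0.1, -6.5], 89]
    - [[0, 0, 0.84], [-24, -0.1, -6.5], 89]
    - [[0, 0, 0.96], [-24, -0.1, -6.5], 89]
    - [[0, 0, 1.08], [-24, -0.1, -6.5], 89]
    - [[0, 0, 1.2], [-24, -0.1, -6.5], 89]
    - [[0, 0, 1.32], [-24, -0.1, -6.5], 89]
    - [[0, 0, 1.44], [-24, -0.1, -6.5], 89]

```text
time: 13.58
ee_pos: [0.5209, -0.1834, 0.1607]
tool_rot: [0.999, 0.032, -0.0, 0.0]
wrist_force: [-0.3, -0.0, -0.3]
width: 0.0597
```

```bash
python3 -c "
from h import *
im,d=snap('side','side4.png');P=cloud('side',d);clusters(P,.1,.135)
for c in('side','top'):
 if c=='top': snap(c,'top4.png')
 for q in('plate_front','channel_stop','channel_mouth','plate_tab','mark'):print(c,q,[(np.round(r['point'],3).tolist(),round(r['score'],2)) for r in finder.mark_of(c,q)][:2])
go((.5205,-.183,.16,-4),(.5205,-.183,.087,-4))
im=cv2.imread('pics/side4.png');cv2.imwrite('pics/side4c.png',cv2.resize(im[170:350,240:420],None,fx=3.3,fy=3.3))
"
```

```text
n 165 mid [ 0.5193 -0.1848  0.1117] size [39.1 17.2 22.6] mean [ 0.5192 -0.182   0.1125]
  n 689 mid [0.5396 0.0853 0.1176] size [39.1 90.5 34.8] mean [0.5375 0.092  0.1225]
side plate_front [([0.541, 0.141, 0.073], 0.84)]
side channel_stop [([0.545, 0.129, 0.074], 0.89)]
side channel_mouth [([0.533, -0.041, 0.077], 0.95)]
side plate_tab [([0.517, -0.189, 0.116], 0.66)]
side mark [([0.629, 0.302, 0.073], 0.92), ([0.535, -0.04, 0.076], 0.16)]
top plate_front [([0.544, 0.146, 0.077], 0.75)]
top channel_stop [([0.546, 0.128, 0.079], 0.9)]
top channel_mouth [([0.535, -0.038, 0.077], 0.78)]
top plate_tab [([0.543, 0.082, 0.075], 0.43)]
top mark [([0.628, 0.298, 0.075], 0.72)]
t 14.18 pos [ 0.521  -0.1836  0.1609] th 4.01 F [ 0.4  0.5 -0.2] w 0.0599
  turn [0.0, 0.0001, 0.1399] shift [-0.04, -0.06, 0.09]
  turn [0.0, 0.0001, 0.1399] shift [-0.04, -0.06, 7.39]
```

View pics/side4c.png

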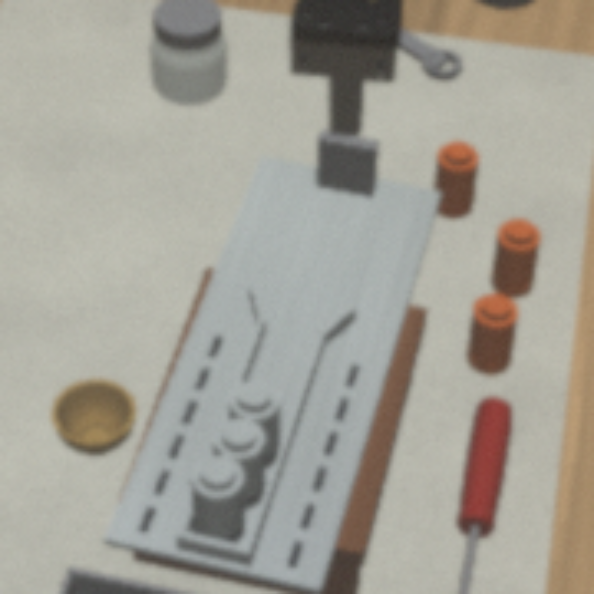

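All three pistons are in file against the stop (crop 190–290, 400–540), and the gripper is over the tab at (347,165). I'll turn to the plate's heading, descend and grip the tab.

Emit:
servo_tool:
  series:
    - [[0, 0, 0.1], [-0.05, -0.05, 0], 89]
    - [[0, 0, 0.137], [-0.05, -0.05, 0.1], 89]
    - [[0, 0, 0.137], [-0.05, -0.05, 2.5], 89]
    - [[0, 0, 0.137], [-0.05, -0.05, 5], 89]
    - [[0, 0, 0.137], [-0.05, -0.05, 7], 89]
    - [[0, 0, 0.137], [-0.05, -0.05, 7.3], 89]
    - [[0, 0, 0.137], [-0.05, -0.05, 7.3], 89]
    - [[0, 0, 0.137], [-0.05, -0.05, 7.3], 200]
    - [[0, 0, 0.137], [-0.05, -0.05, 7.3], 240]
    - [[0, 0, 0.137], [-0.05, -0.05, 7.3], 250]
    - [[0, 0, 0.137], [-0.05, -0.05, 7.3], 250]
    - [[0, 0, 0.137], [-0.05, -0.05, 7.3], 250]
    - [[0, 0, 0.137], [-0.05, -0.05, 7.3], 250]

```text
time: 15.27
ee_pos: [0.5207, -0.1831, 0.0885]
tool_rot: [0.999, -0.034, 0.0, 0.0]
wrist_force: [0.8, -0.8, 0.4]
width: 0.0217
```

```bash
python3 -c "
from h import *
im,d=snap('side','side5.png');P=cloud('side',d);clusters(P,.1,.135)
im,d=snap('top','top5.png')
for c in('side','top'):
 for q in('plate_front','channel_stop','mark'):print(c,q,[(np.round(r['point'],3).tolist(),round(r['score'],2)) for r in finder.mark_of(c,q)][:2])
go()
"
```

```text
n 18 mid [ 0.5014 -0.1812  0.1111] size [ 4.  11.3 20.8] mean [ 0.5012 -0.1809  0.1126]
  n 54 mid [ 0.5203 -0.1616  0.1103] size [19.7 12.8 20.5] mean [ 0.5196 -0.1588  0.1087]
  n 684 mid [0.5394 0.0841 0.1172] size [38.7 90.5 33.8] mean [0.5376 0.092  0.1227]
side plate_front [([0.543, 0.139, 0.075], 0.81)]
side channel_stop [([0.545, 0.131, 0.073], 0.89), ([0.52, 0.259, 0.008], 0.34)]
side mark [([0.628, 0.303, 0.073], 0.59)]
top plate_front [([0.541, 0.144, 0.078], 0.95), ([0.44, -0.53, -0.0], 0.66)]
top channel_stop [([0.547, 0.128, 0.077], 0.6)]
top mark [([0.628, 0.297, 0.073], 0.81)]
t 15.67 pos [ 0.5205 -0.1844  0.0882] th -3.93 F [ 0.1 -6.1  1.6] w 0.0098
```

Emit:
servo_tool:
  series:
    - [[0, 0, 0], [0, -0.2, 0], 250]
    - [[0, 0, 0], [0, -0.6, 0], 250]
    - [[0, 0, -0.002], [-0.02, -1.2, 0], 250]
    - [[0, 0, -0.003], [-0.03, -1.8, 0], 250]
    - [[0, 0, -0.004], [-0.04, -2.5, 0], 250]
    - [[0, 0, -0.005], [-0.05, -3.2, 0], 250]
    - [[0, 0, -0.006], [-0.06, -3.9, 0], 250]
    - [[0, 0, -0.007], [-0.07, -4.6, 0], 250]
    - [[0, 0, -0.008], [-0.08, -5.3, 0], 250]
    - [[0, 0, -0.009], [-0.09, -6.0, 0], 250]
    - [[0, 0, -0.01], [-0.1, -6.7, 0], 250]
    - [[0, 0, -0.011], [-0.11, -7.4, 0], 250]
    - [[0, 0, -0.011], [-0.12, -8.1, 0], 250]
    - [[0, 0, -0.012], [-0.13, -8.8, 0], 250]
    - [[0, 0, -0.012], [-0.14, -9.4, 0], 250]
    - [[0, 0, -0.013], [-0.15, -9.9, 0], 250]
    - [[0, 0, -0.013], [-0.16, -10.2, 0], 250]
    - [[0, 0, -0.013], [-0.16, -10.4, 0], 250]
    - [[0, 0, -0.013], [-0.16, -10.4, 0], 250]

```text
time: 17.25
ee_pos: [0.526, -0.0802, 0.0883]
tool_rot: [1.0, -0.027, 0.0, 0.001]
wrist_force: [0.4, -6.3, 2.4]
width: 0.0102
```

```bash
cat > chk.py <<'E'
from h import *
import sys
n=sys.argv[1]
go()
for c in('side','top'):
 im,d=snap(c,c+n+'.png');P=cloud(c,d);clusters(P,.1,.135)
 # plate top surface near front edge
 for q in('plate_front','channel_stop','mark'):print(c,q,[(np.round(r['point'],4).tolist(),round(r['score'],2)) for r in finder.mark_of(c,q)][:2])
im=cv2.imread('pics/side%s.png'%n);cv2.imwrite('pics/side%sc.png'%n,cv2.resize(im[200:450,170:420],None,fx=2.4,fy=2.4))
E
python3 chk.py 6
```

```text
t 17.25 pos [ 0.526  -0.0802  0.0883] th -3.13 F [ 0.4 -6.3  2.4] w 0.0102
  n 17 mid [ 0.5066 -0.0781  0.1106] size [ 3.4 12.1 20.7] mean [ 0.5061 -0.0781  0.1126]
  n 815 mid [0.5401 0.1905 0.1169] size [37.9 91.  33.7] mean [0.5385 0.1965 0.1227]
side plate_front [([0.54, 0.247, 0.0769], 0.74), ([0.6269, 0.3026, 0.0741], 0.31)]
side channel_stop [([0.545, 0.235, 0.0722], 0.91)]
side mark [([0.6274, 0.3003, 0.0725], 0.95)]
  n 327 mid [0.5419 0.1896 0.1175] size [36.6 87.9 34.9] mean [0.5405 0.1875 0.1257]
top plate_front [([0.545, 0.251, 0.0762], 0.83)]
top channel_stop [([0.5471, 0.233, 0.0769], 0.84), ([0.5402, 0.1544, 0.0736], 0.6)]
top mark [([0.6271, 0.302, 0.0742], 0.83)]
```

View pics/side6c.png

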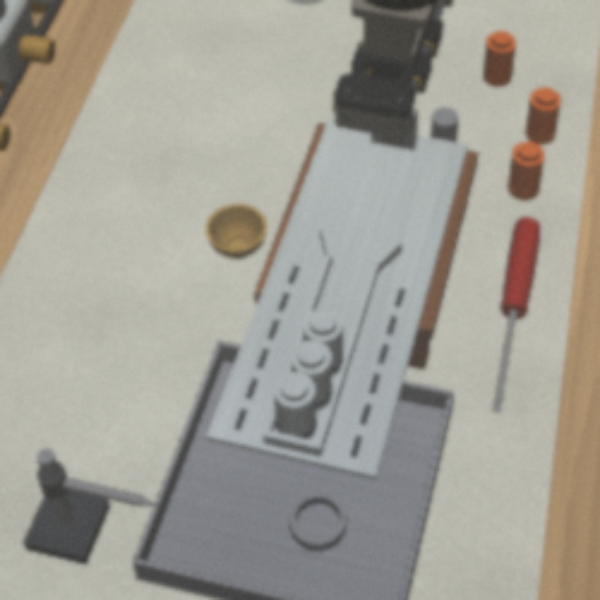

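The plate is at mid-overhang, level, with the file intact (crop 270–345, 310–440) and the needle tip at (155,500) well clear. I'll continue 5 cm.

Emit:
servo_tool:
  series:
    - [[0, 0, 0], [0, -0.2, 0], 250]
    - [[0, 0, 0], [0, -0.6, 0], 250]
    - [[0, 0, 0], [0, -1.1, 0], 250]
    - [[0, 0, 0], [0, -1.6, 0], 250]
    - [[0, 0, 0], [0, -2.2, 0], 250]
    - [[0, 0, 0], [0, -2.8, 0], 250]
    - [[0, 0, 0], [0, -3.4, 0], 250]
    - [[0, 0, 0], [0, -4.0, 0], 250]
    - [[0, 0, 0], [0, -4.5, 0], 250]
    - [[0, 0, 0], [0, -4.8, 0], 250]
    - [[0, 0, 0], [0, -5.0, 0], 250]
    - [[0, 0, 0], [0, -5.0, 0], 250]
    - [[0, 0, 0], [0, -5.0, 0], 250]

```text
time: 18.73
ee_pos: [0.5289, -0.0312, 0.0886]
tool_rot: [1.0, -0.028, 0.0, 0.001]
wrist_force: [-1.0, -7.4, 4.8]
width: 0.0099
```

```bash
cat > fine.py <<'E'
from h import *
# same-camera comparison of the front edge and needle, in stand-x (angle a)
a=np.radians(2.9);u=np.array([np.sin(a),np.cos(a)]);v=np.array([np.cos(a),-np.sin(a)])
for c in('side','top'):
  _,d=snap(c);P=cloud(c,d);s=P[...,:2]@u;t=P[...,:2]@v
  pl=(P[...,2]>.068)&(P[...,2]<.082)&(s>.2)&(s<.36)&(t>.46)&(t<.59)
  t0=np.median(t[pl]);e=[]
  for k in np.arange(.475,.585,.01):
    m=pl&(abs(t-k)<.005)
    if m.sum()>5:e.append((k,s[m].max()))
  e=np.array(e);print(c,'edge',np.round(e[:,1]*1e3,1).tolist(),'t range',t[pl].min(),t[pl].max())
  nd=(P[...,2]>.066)&(P[...,2]<.085)&(t>.605)&(t<.66)&(abs(s-.333)<.03)
  print('  needle n',nd.sum(),'s med',np.median(s[nd]),'rng',s[nd].min(),s[nd].max(),'tmin',t[nd].min(), 'z',np.median(P[nd][:,2]))
  P2=P[pl&(abs(t-t0)<.05)];A=np.c_[P2[:,:2],np.ones(len(P2))];print('  plate plane slope',np.linalg.lstsq(A,P2[:,2],rcond=None)[0])
E
python3 chk.py 7; python3 fine.py; python3 -c "
import cv2,numpy as np
a=cv2.imread('pics/side7.png')[320:440,190:370];b=cv2.imread('pics/top7.png')[180:290,170:290]
cv2.imwrite('pics/c7.png',np.vstack([cv2.resize(a,(600,400),interpolation=cv2.INTER_CUBIC)]))"
```

```text
t 18.73 pos [ 0.5289 -0.0312  0.0886] th -3.15 F [-1.  -7.4  4.8] w 0.0099
  n 25 mid [ 0.51   -0.0302  0.1105] size [ 5.2 12.2 20.8] mean [ 0.5096 -0.0284  0.1121]
  n 876 mid [0.5435 0.2391 0.1166] size [38.7 90.3 33. ] mean [0.5414 0.2455 0.1225]
side plate_front [([0.5448, 0.293, 0.0753], 0.8)]
side channel_stop [([0.547, 0.2848, 0.0703], 0.96), ([0.3959, 0.0387, -0.0006], 0.22)]
side mark [([0.6297, 0.3005, 0.0745], 0.84)]
  n 330 mid [0.5448 0.2392 0.1177] size [35.6 88.6 33.8] mean [0.5431 0.2366 0.1251]
top plate_front [([0.5461, 0.2995, 0.0793], 0.92)]
top channel_stop [([0.5538, 0.2831, 0.0744], 0.76)]
top mark [([0.6278, 0.297, 0.0758], 0.7), ([0.5436, 0.2087, 0.0752], 0.3)]
side edge [322.4, 321.0, 321.1, 321.6, 321.3, 321.2, 321.8, 321.7, 321.7, 321.8, 320.6] t range 0.4645547238693126 0.5899968123785546
  needle n 111 s med 0.3335721909321708 rng 0.3286159061168005 0.3375647888289515 tmin 0.6149482884962731 z 0.07660156379612992
  plate plane slope [ 0.01562003 -0.00307342  0.06665863]
top edge [322.7, 321.8, 321.3, 322.3, 313.3, 323.3, 223.8, 269.2, 318.8, 320.9, 322.5] t range 0.4671210236058978 0.5899393377168654
  needle n 39 s med 0.333356195871056 rng 0.3299384869610631 0.3385558399448669 tmin 0.6141842239309847 z 0.078963767603903
  plate plane slope [0.01271964 0.00037097 0.06873064]
```

View pics/c7.png

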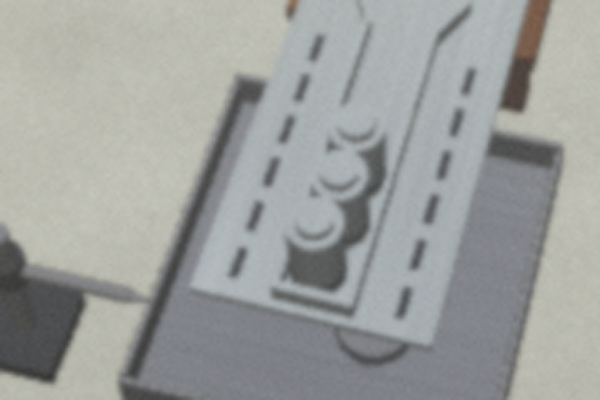

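The front edge is parallel to the needle and about 12 mm short of it. In the crop, the edge's left corner is at (190,288) and the needle tip at (150,298). The last stretch is 1.2 cm.

Emit:
servo_tool:
  series:
    - [[0, 0, 0], [0, -0.2, 0], 250]
    - [[0, 0, 0], [0, -0.5, 0], 250]
    - [[0, 0, 0], [0, -0.8, 0], 250]
    - [[0, 0, 0], [0, -1.0, 0], 250]
    - [[0, 0, 0], [0, -1.15, 0], 250]
    - [[0, 0, 0], [0, -1.2, 0], 250]
    - [[0, 0, 0], [0, -1.2, 0], 250]
    - [[0, 0, 0], [0, -1.2, 0], 250]

```text
time: 19.9
ee_pos: [0.5296, -0.02, 0.0887]
tool_rot: [1.0, -0.028, 0.0, 0.002]
wrist_force: [-0.7, -7.6, 5.5]
width: 0.0095
```

```bash
python3 chk.py 8; python3 fine.py; python3 -c "
import cv2,numpy as np
a=cv2.imread('pics/side8.png')[320:440,190:370]
cv2.imwrite('pics/c8.png',cv2.resize(a,(780,520),interpolation=cv2.INTER_CUBIC))"
```

```text
t 19.9 pos [ 0.5296 -0.02    0.0887] th -3.18 F [-0.7 -7.6  5.5] w 0.0095
  n 27 mid [ 0.5109 -0.0177  0.1117] size [ 4.7 13.8 18.3] mean [ 0.5108 -0.0161  0.1135]
  n 893 mid [0.5439 0.2498 0.117 ] size [37.9 90.9 33.6] mean [0.542  0.256  0.1225]
side plate_front [([0.5489, 0.3052, 0.0735], 0.6)]
side channel_stop [([0.5484, 0.2941, 0.0695], 0.79)]
side mark [([0.6252, 0.3032, 0.0731], 0.82)]
  n 323 mid [0.5466 0.25   0.1174] size [37.6 90.3 34.6] mean [0.5444 0.2478 0.1252]
top plate_front [([0.548, 0.3124, 0.0757], 0.91)]
top channel_stop [([0.5498, 0.2914, 0.0735], 0.97)]
top mark [([0.6252, 0.2976, 0.0744], 0.73), ([0.5396, 0.1319, 0.0664], 0.52)]
side edge [332.7, 332.6, 332.4, 332.6, 333.5, 332.3, 332.0, 331.9, 332.9, 331.8, 332.4] t range 0.46483749651221545 0.5899537264141667
  needle n 112 s med 0.33350259433746715 rng 0.32829201394168184 0.33767666765549614 tmin 0.6141647071126158 z 0.07684866047562999
  plate plane slope [ 0.01613829 -0.00344635  0.06638381]
top edge [333.7, 331.5, 334.5, 334.1, 333.8, 333.5, 234.6, 277.8, 331.5, 332.5, 333.0] t range 0.46733114392957975 0.5899882706053531
  needle n 39 s med 0.33356947773380197 rng 0.32995884329622027 0.33781136493671304 tmin 0.6144253924117812 z 0.07862406630053931
  plate plane slope [ 0.00688741 -0.0039289   0.07253322]
```

View pics/c8.png

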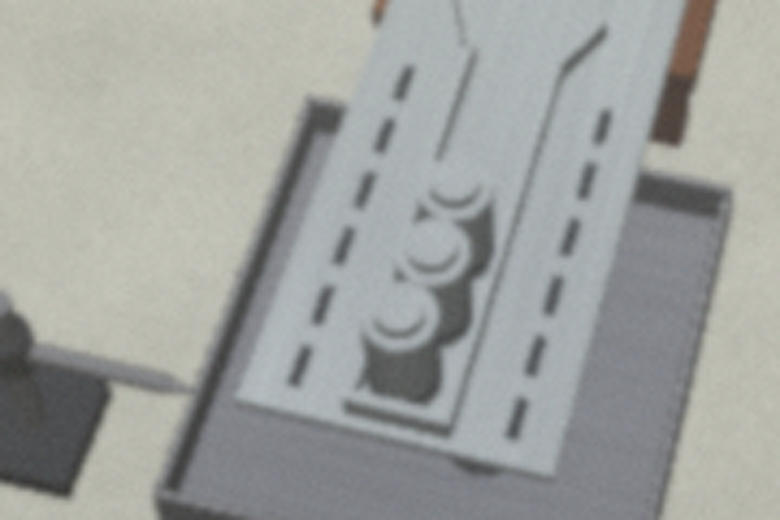

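The front edge lines up with the needle to within about 1 mm in both cameras: edge 332–334 mm, needle 333.5 mm. The plate is held and level, the file is standing and the gauge is about 18 mm clear, so I'm handing in.

```bash
python3 -c "
from h import *
go(); workorder.sign_off(); go()"
```

```text
t 20.4 pos [ 0.5296 -0.02    0.0887] th -3.18 F [-0.1 -9.1  6. ] w 0.0098
the job is handed in; nothing more can be done
the job is handed in; nothing more can be done
```

The job is handed in at 20.4 s of the allowed 54 s; no verdict was reported.

**What I did:** I gripped each loose piston by its sides and slid it upright into the channel. In the channel each was carried less than about 1 mm clear of the plate, so it was not purely pushed. The second piston closed all three up to the front stop. I then gripped the rear tab and slid the plate about 164 mm out along the stand, and kept holding it.

**Last checks:**
- **Front edge:** it measured 332–334 mm along the stand's direction against 333.5 mm for the needle, in both cameras. The edge is parallel to the needle in the picture.
- **Plate:** it looked level, with a fitted slope of about 0.016 or less. It is about 18 mm clear of the needle and showed no sideways push on the gripper. The fingers hold the tab at 9.8 mm.
- **Pistons:** the three stand upright in file, spanning about 90 mm, against the stop.
- **Bystanders:** nothing else looked moved in the side views. I did not measure their positions separately at the end.

**Disagreements:**
- **Front edge:** the trained network put it about 2 mm short (side camera) to 6–10 mm past (top camera) of where the needle says it should be. I trusted the depth measurements and the picture instead.
- **Plate shift:** the plate slid forward about 3 mm and turned about 0.5° while the second piston entered the channel. I corrected the angle during the slide.
- **Tab grip:** a steady pull of 6–9 N along the slide remained on the tab grip.

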